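# Put the rollers back in the roller case

### The arm

A 6-joint arm with a two-finger parallel gripper is mounted at the origin on the work surface. World frame = base frame: x ahead of the robot, y to its left, z up, the work surface at z = 0. Lengths are in mm, angles in rad, forces in N, time in s.
With the tool pointing down it reaches from about 300 to 850 mm from the base axis. Payload 4.2 kg.
Tool frame: the origin (TCP) lies at the very end of the fingers, on their centre line; the grasp point (between the pads) lies grip_point_offset behind it (grip_point_offset is the distance from the TCP to the grasp point, in mm); z points along the fingers, y is the line along which they close (so a half turn about z gives the same grasp; the last joint's range is limited). The gripper opens to 91 mm and grips with 3 to 60 N. Pads are 32 mm wide; open, the fingers measure 118 mm over their backs; the gripper's body (76 mm by 178 mm) begins 60 mm behind the grasp point.
Start: joints at [-1.3, 0.32, 1.565, -0, 1.257, -0.02], TCP at [164.866, -550.874, 213.976] pointing down, gripper open.
Joint ranges: [-3.11, 3.11], [-0.84, 2.01], [0.21, 2.61], [-1.34, 4.49], [0.05, 2.63], [-2.56, 2.56]. Speed limits (rad/s): [2.57, 2.57, 3.14, 3.14, 3.14, 3.14].

### API

Orientations are given as a rotation vector (axis times angle).
In Python, from cell import * gives the robot as it stands.
- The arm moves only by the tool servo_tool, never from a script. Its argument "commands" is a list that holds one entry, the list of rows, each a list of 7 numbers: the turn, a rotation vector about the tool's x, y, z in rad, then the shift along the tool's x, y, z in mm, then the finger opening in mm, from 0 to 91.2. In form: [[[ax, ay, az, dx, dy, dz, grip], ...]]. A call has exactly 10 rows; each row shifts and turns the commanded pose from where the row before left it, along the tool's axes as they then stand; what a row does not reach is not made up. A row lasts 1/10 s, in which the tool goes at most 50 mm and 8.59 degrees, less where a joint would pass 70% of its speed; a pose out of reach is approached as far as the arm can. A call with a gripper value outside its range is refused whole. The fingers move at their own pace and stop on an object; the grip force is fixed at half the most. Time passes only in rows, so rows that do not move let the fingers close, or fill a call up. It gives the time, the measured TCP pose, the force, the opening and the grip force at its end, in the units of the state.
- get_state(): the state, without advancing time (a new reading comes with each control period).
- grab_frame(name): name is "scene" or "top" or "wrist"; returns the picture (400x640x3 uint8, blue, green, red); there is no depth.
- get_calibration(name): a dict with "K" (3x3 intrinsics, pixels), "T" (4x4, takes a point from camera to world coordinates). Camera axes: x right, y down, z forward; pixel columns grow to the right and rows downward; lengths in mm; the calibration is good to about 2 mm. A picture is of the moment at which its call begins: read the wrist's pose just before it. get_calibration takes no time and is no camera call; for the wrist camera it gives the pose at the moment of the call.
- close_job(): hands the job in; it is judged then, once.
Trained networks look in the newest picture that a camera, given by its name, has taken for a name from the list of things; names that differ only in an ending like _2 or _b are one class to them, and where a whole thing is asked for, a point or a joint stands for the part that bears it (a point fixed in the world has none). Each returns a list of dicts, best first, with "conf" (0 to 1); they miss things now and then, are a little off and sometimes report something else, mostly with a low value. They report only what shows in the picture. A call takes as long as a camera call.
- search_frame(camera, thing): "pixel" ([row, column] in pixels, amid what is visible of it).
The state is a dict: "t": time; "qpos": joint angles; "qd": joint speeds; "tau": joint torques, N m; "position": TCP position; "orientation": TCP orientation; "ft_force": force on the tool from outside, world axes, zero at the start; "ft_torque": the same for the moment, N m; "opening": opening from 0.0 (shut) to 1.0 (fully open); "gripper_force": force on a finger pad.
Only numpy, scipy, OpenCV 4.12 (cv2) and the standard library are available. Lean on these libraries where they do the work, as an engineer would, in place of code of your own. Each camera call takes 0.05 s, during which the arm holds its last target. There are 200 camera calls.

### The job

Tidy the four tall open-ended hair rollers back into the blue roller case: each of the two wide ones over a thick post and each of the two narrow ones over a thin post, one roller to a post, standing upright and fully down on the pad. Leave the squat thick-walled roller and the solid-topped wax stick standing where they are; they do not belong to the set.

Things in the scene. Friction and masses are not known exactly. Their poses are not given: they have to be found in the camera images.
- wide_roller_1: wide roller: upright open tube of beige ribbed plastic, outside diameter 52 mm, bore 46 mm right through, 62 mm tall, 30 to 65 g, loose on the table. Origin: centre of its lower end; z along the tube, up. The two wide rollers are alike and interchangeable.
- wide_roller_2: wide roller: upright open tube of beige ribbed plastic, outside diameter 52 mm, bore 46 mm right through, 62 mm tall, 30 to 65 g, loose on the table. Origin: centre of its lower end; z along the tube, up. The two wide rollers are alike and interchangeable.
- narrow_roller_1: narrow roller: upright open tube of beige ribbed plastic, outside diameter 32 mm, bore 26 mm right through, 62 mm tall, 20 to 45 g, loose on the table. Origin: centre of its lower end; z along the tube, up. The two narrow rollers are alike and interchangeable.
- narrow_roller_2: narrow roller: upright open tube of beige ribbed plastic, outside diameter 32 mm, bore 26 mm right through, 62 mm tall, 20 to 45 g, loose on the table. Origin: centre of its lower end; z along the tube, up. The two narrow rollers are alike and interchangeable.
- thick_post_1: thick-post seat: dark grey round pad 64 mm across, 6 mm thick, with an upright aluminium post of 30 mm diameter, bevelled top 31 mm above the origin. Origin: centre of the pad's underside, 5 mm above the table; z up. A roller fully down has its lower end 6 mm above this origin. Fixed in the blue case, whose walls are 24 mm high. All four seats form a square of 100 mm pitch, in any order.
- thick_post_2: thick-post seat: dark grey round pad 64 mm across, 6 mm thick, with an upright aluminium post of 30 mm diameter, bevelled top 31 mm above the origin. Origin: centre of the pad's underside, 5 mm above the table; z up. A roller fully down has its lower end 6 mm above this origin. Fixed in the blue case, whose walls are 24 mm high. All four seats form a square of 100 mm pitch, in any order.
- thin_post_1: thin-post seat: dark grey round pad 44 mm across, 6 mm thick, with an upright aluminium post of 10 mm diameter, bevelled top 31 mm above the origin. Origin: centre of the pad's underside, 5 mm above the table; z up. A roller fully down has its lower end 6 mm above this origin. Fixed in the blue case, whose walls are 24 mm high. All four seats form a square of 100 mm pitch, in any order.
- thin_post_2: thin-post seat: dark grey round pad 44 mm across, 6 mm thick, with an upright aluminium post of 10 mm diameter, bevelled top 31 mm above the origin. Origin: centre of the pad's underside, 5 mm above the table; z up. A roller fully down has its lower end 6 mm above this origin. Fixed in the blue case, whose walls are 24 mm high. All four seats form a square of 100 mm pitch, in any order.
- squat_roller: squat roller of another set (does not belong): same beige ribbed plastic, outside diameter 52 mm, but only 30 mm tall and thick-walled, bore 26 mm. Loose, upright; origin at the centre of its underside, z up. Rollers, this, the stick and three flat teal clips (70 mm long, under 20 mm high) stand mixed, centres at least 80 mm apart.
- wax_stick: wax stick (does not belong): a closed beige plastic cylinder, 32 mm in diameter, 62 mm tall, with a solid flat top and no bore. Loose, upright; origin at the centre of its underside, z up.

How it is judged (in metres and radians):
At the end, for the whole second after the job is handed in: Wide rollers over thick posts, narrow over thin: axes within 12 mm, lower end on the pad (at most 12 mm above the seat origin), upright within 0.1 rad, at rest. Squat roller and wax stick within 30 mm of their start, upright within 0.2 rad (((horizontal distance between wide_roller_1 and thick_post_1 below 0.012 m and z of wide_roller_1 in the frame of thick_post_1 between 0 and 0.012 m) or (horizontal distance between wide_roller_1 and thick_post_2 below 0.012 m and z of wide_roller_1 in the frame of thick_post_2 between 0 and 0.012 m)) and angle between each of wide_roller_1, wide_roller_2, narrow_roller_1, narrow_roller_2's own z axis and vertical below 0.1 rad and linear speed of each of wide_roller_1, wide_roller_2, narrow_roller_1, narrow_roller_2 below 0.02 m/s and ((horizontal distance between wide_roller_2 and thick_post_1 below 0.012 m and z of wide_roller_2 in the frame of thick_post_1 between 0 and 0.012 m) or (horizontal distance between wide_roller_2 and thick_post_2 below 0.012 m and z of wide_roller_2 in the frame of thick_post_2 between 0 and 0.012 m)) and ((horizontal distance between narrow_roller_1 and thin_post_1 below 0.012 m and z of narrow_roller_1 in the frame of thin_post_1 between 0 and 0.012 m) or (horizontal distance between narrow_roller_1 and thin_post_2 below 0.012 m and z of narrow_roller_1 in the frame of thin_post_2 between 0 and 0.012 m)) and ((horizontal distance between narrow_roller_2 and thin_post_1 below 0.012 m and z of narrow_roller_2 in the frame of thin_post_1 between 0 and 0.012 m) or (horizontal distance between narrow_roller_2 and thin_post_2 below 0.012 m and z of narrow_roller_2 in the frame of thin_post_2 between 0 and 0.012 m)) and distance of each of squat_roller, wax_stick from where it was at the start of the episode below 0.03 m and angle between each of squat_roller, wax_stick's own z axis and vertical below 0.2 rad); the robot touches nothing.
It fails at once if the squat roller is shifted by more than 30 mm or knocked over (distance of squat_roller from where it was at the start of the episode above 0.03 m or angle between squat_roller's own z axis and vertical above 0.5 rad).
It fails at once if the wax stick is shifted by more than 30 mm or knocked over (distance of wax_stick from where it was at the start of the episode above 0.03 m or angle between wax_stick's own z axis and vertical above 0.5 rad).
It also fails if it takes over 104 s, if anything falls off the work surface, if the arm or the gripper's body presses on something with over 40 N, if the wrist force passes 120 N, or if a joint passes its speed limit or range.

## Working session

There is one attempt and no reset: what is moved stays moved. The work goes in short steps, Python scripts to look and compute and a tool call to move; the robot and the scene stay as the last step left them, time stands still between calls to the robot, and variables do not carry over. Pictures are saved under pics/ and viewed, at most 14 in all, crops included, and the job is handed in when it is done.

Besides the shell and the picture viewer there is one more tool, called after "Emit:" by a JSON object that holds its "method" and its "body". servo_tool: Moves the arm, as the interface text tells. Its arguments: {"type":"object","properties":{"commands":{"type":"array","items":{"type":"array","items":{"type":"array","items":{"type":"number"}}}}},"required":["commands"]}

```bash
mkdir -p pics; ls; python3 - <<'E'
from cell import *
import cv2,numpy as np
s=get_state();print(s['t'],s['position'],s['orientation'],s['opening'])
try: print(grip_point_offset)
except Exception as e: print(e)
for c in ['top','scene']:
    im=grab_frame(c);cv2.imwrite(f'pics/{c}0.png',im);k=get_calibration(c);print(c,np.round(k['K'],1).tolist(),np.round(k['T'],3).tolist())
    for n in ['wide_roller_1','narrow_roller_1','thick_post_1','thin_post_1','squat_roller','wax_stick']:
        print(n,[(np.round(d['pixel']).tolist(),round(d['conf'],2)) for d in search_frame(c,n)])
k=get_calibration('wrist');print(np.round(k['K'],1).tolist(),np.round(k['T'],3).tolist())
E
```

```text
pics
0.0 [ 164.71534553 -550.3704802   213.12405257] [-3.10673048e+00 -4.54964137e-01  4.20660653e-04] 0.9987112921806531
18.8
top [[375.0, 0.0, 324.3], [0.0, 375.0, 198.0], [0.0, 0.0, 1.0]] [[0.014, -0.991, 0.134, 410.275], [-0.999, -0.008, 0.044, -16.721], [-0.043, -0.134, -0.99, 836.194], [0.0, 0.0, 0.0, 1.0]]
wide_roller_1 [([235.0, 375.0], 0.69), ([184.0, 371.0], 0.68)]
narrow_roller_1 [([152.0, 475.0], 0.84), ([154.0, 420.0], 0.69)]
thick_post_1 [([227.0, 250.0], 0.72), ([188.0, 208.0], 0.59)]
thin_post_1 [([228.0, 207.0], 0.79), ([184.0, 255.0], 0.76), ([186.0, 208.0], 0.74)]
squat_roller [([193.0, 429.0], 0.86)]
wax_stick [([242.0, 429.0], 0.49)]
scene [[465.5, 0.0, 314.1], [0.0, 465.5, 205.6], [0.0, 0.0, 1.0]] [[0.099, 0.537, -0.837, 1394.512], [0.995, -0.062, 0.079, -84.881], [-0.009, -0.841, -0.541, 620.312], [0.0, 0.0, 0.0, 1.0]]
wide_roller_1 [([220.0, 280.0], 0.8), ([192.0, 280.0], 0.7)]
narrow_roller_1 [([247.0, 233.0], 0.95), ([252.0, 169.0], 0.6)]
thick_post_1 [([222.0, 445.0], 0.87), ([199.0, 389.0], 0.64), ([224.0, 399.0], 0.26)]
thin_post_1 [([226.0, 396.0], 0.5)]
squat_roller [([226.0, 228.0], 0.89)]
wax_stick [([201.0, 230.0], 0.79), ([222.0, 280.0], 0.56)]
[[338.9, 0.0, 318.9], [0.0, 338.9, 197.6], [0.0, 0.0, 1.0]] [[0.287, -0.922, -0.259, 237.093], [-0.958, -0.276, -0.077, -528.229], [-0.0, 0.271, -0.963, 385.201], [0.0, 0.0, 0.0, 1.0]]
```

```bash
python3 -c "
import cv2
a=cv2.imread('pics/top0.png');cv2.imwrite('pics/top0c.png',cv2.resize(a[110:290,170:510],None,fx=2.3,fy=2.3,interpolation=cv2.INTER_CUBIC))"
```

```text
(no output)
```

View pics/top0c.png

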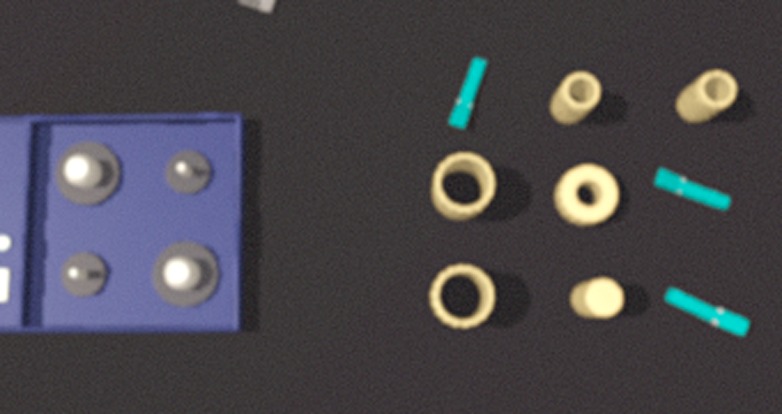

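View pics/scene0.png

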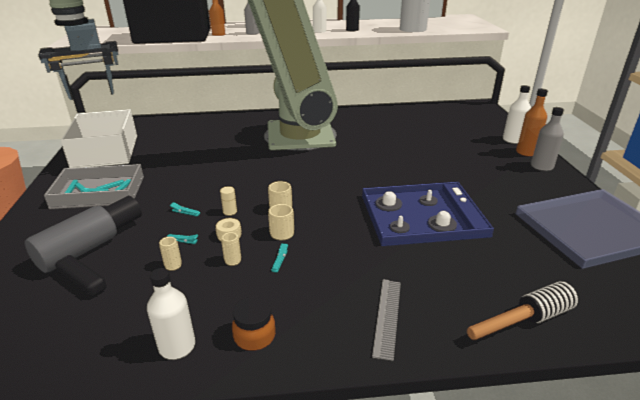

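Top crop: wide rollers at crop (463,185) and (462,296), narrow at (581,90) and (718,90), squat at (587,195), wax at (603,298). Thick posts are at (87,172) and (185,272), thin posts at (187,172) and (83,273). The networks agree with this, apart from one duplicate thick/thin detection. Next I'll fit silhouettes to get metric positions.

```bash
cat > h.py <<'E'
import numpy as np, cv2
from scipy.optimize import least_squares
A=np.linspace(0,2*np.pi,48)
def proj(k,P):
    T=np.linalg.inv(k['T']);p=(k['K']@(T[:3,:3]@np.asarray(P,float).T+T[:3,3:4])).T
    return p[:,:2]/p[:,2:]
def ray(k,u,v,z):
    d=k['T'][:3,:3]@np.linalg.inv(k['K'])@[u,v,1];o=k['T'][:3,3];return o+d*(z-o[2])/d[2]
def cyl(k,x,y,r,z0,z1):
    P=[[x+r*np.cos(a),y+r*np.sin(a),z] for z in(z0,z1) for a in A]
    return cv2.convexHull(proj(k,P).astype(np.float32))
def bbox_m(h): h=h[:,0];return np.r_[h.min(0),h.max(0)]
def cen(h): m=cv2.moments(h);return np.array([m['m10'],m['m01']])/m['m00']
def mask_beige(im):
    hsv=cv2.cvtColor(im,cv2.COLOR_BGR2HSV);return cv2.inRange(hsv,(10,30,85),(35,255,255))
def mask_grey(im):
    hsv=cv2.cvtColor(im,cv2.COLOR_BGR2HSV);return cv2.inRange(hsv,(0,0,75),(180,75,255))
def fit(k,m,seed,r,z0,z1):
    """seed (u,v); returns x,y matching hull centroid and area ratio"""
    cs=[c for c in cv2.findContours(m,cv2.RETR_EXTERNAL,cv2.CHAIN_APPROX_NONE)[0] if cv2.contourArea(c)>30]
    c=max(cs,key=lambda c:cv2.pointPolygonTest(c,seed,True));c=cv2.convexHull(c)
    f=lambda p:cen(cyl(k,p[0],p[1],r,z0,z1))-cen(c)
    p0=ray(k,*seed,z1)[:2];s=least_squares(f,p0,diff_step=1e-3)
    return s.x,cv2.contourArea(c)/cv2.contourArea(cyl(k,*s.x,r,z0,z1))
E
cat > m.py <<'E'
from h import *
from cell import *
im=cv2.imread('pics/top0.png');k=get_calibration('top')
c=lambda u,v:(u/2.3+170,v/2.3+110)
b,g=mask_beige(im),mask_grey(im)
for n,s,r,h in [('wA',(463,185),26,62),('wB',(462,296),26,62),('n1',(578,95),16,62),('n2',(710,95),16,62),('sq',(587,195),26,30),('wax',(603,298),16,62)]:
    print(n,*[np.round(q,2) for q in fit(k,b,c(*s),r,0,h)])
for n,s,r in [('TkA',(87,172),32),('TkB',(185,272),32),('TnA',(187,172),22),('TnB',(83,273),22)]:
    print(n,*[np.round(q,2) for q in fit(k,g,c(*s),r,5,11)])
im=cv2.imread('pics/scene0.png');k=get_calibration('scene');b=mask_beige(im)
for n,s,r,h in [('wA',(280,220),26,62),('wB',(280,192),26,62),('n1',(233,247),16,62),('n2',(170,252),16,62),('wax',(230,201),16,62)]:
    print(n,*[np.round(q,2) for q in fit(k,b,s,r,0,h)])
E
python3 m.py
```

```text
wA [535.69 -80.37] 1.17
wB [433.16 -79.04] 1.22
n1 [ 621.63 -186.95] 1.26
n2 [ 623.   -309.04] 1.24
sq [ 530.85 -199.07] 1.17
wax [ 433.07 -202.88] 1.23
TkA [550.3  286.75] 1.03
TkB [452.21 184.93] 1.04
TnA [551.92 186.35] 1.01
TnB [450.47 285.91] 1.11
wA [492.71 -78.41] 1.87
wB [492.71 -78.41] 1.87
n1 [ 594.04 -189.48] 2.04
n2 [ 626.25 -307.21] 1.08
wax [ 435.91 -200.73] 1.04
```

Emit:
{"method": "servo_tool", "body": {"commands": [[[0,0,0.1455,0,0,0,91],[0,0,0.1455,0,0,0,91],[0,0,0,36,-20,0,91],[0,0,0,36,-20,0,91],[0,0,0,36,-20,0,91],[0,0,0,36,-20,0,91],[0,0,0,36,-20,0,91],[0,0,0,36,-20,0,91],[0,0,0,36,-20,0,91],[0,0,0,36,-20,0,91]]]}}

```text
t: 1.7
position: [454.3, -389.9, 214.1]
orientation: [3.141, -0.0, 0.0]
ft_force: [0.2, -0.3, -0.4]
opening: 0.997
gripper_force: 0.0
```

Emit:
{"method": "servo_tool", "body": {"commands": [[[0,0,0,28,-13.5,10,91],[0,0,0,28,-13.5,10,91],[0,0,0,28,-13.5,10,91],[0,0,0,28,-13.5,10,91],[0,0,0,28,-13.5,10,91],[0,0,0,28,-13.5,10,91],[0,0,0,0,0,40,91],[0,0,0,0,0,40,91],[0,0,0,0,0,40,91],[0,0,0,0,0,0,91]]]}}

```text
t: 2.7
position: [616.9, -307.7, 27.6]
orientation: [-3.136, -0.0, 0.018]
ft_force: [-0.9, -0.2, -0.9]
opening: 0.996
gripper_force: 0.0
```

```bash
python3 - <<'E'
from cell import *
import cv2
s=get_state();print(s['position'],s['orientation'],s['qpos'],s['qd'])
cv2.imwrite('pics/w1.png',grab_frame('wrist'));s=get_state();print(s['position'],s['orientation'])
E
```

```text
[ 616.85108386 -307.70547699   27.63948272] [-3.13563433e+00 -9.22368695e-05  1.82213667e-02] [-4.79338077e-01  6.49178326e-01  1.49815588e+00 -1.42491842e-04
  1.00729415e+00  1.09147632e+00] [-0.00313046 -0.06548167 -0.09363246  0.00366939  0.05117454  0.0016972 ]
[ 619.15238018 -309.0173096    31.31077654] [-3.13867091e+00  1.98299145e-04  8.95449281e-03]
```

View pics/w1.png

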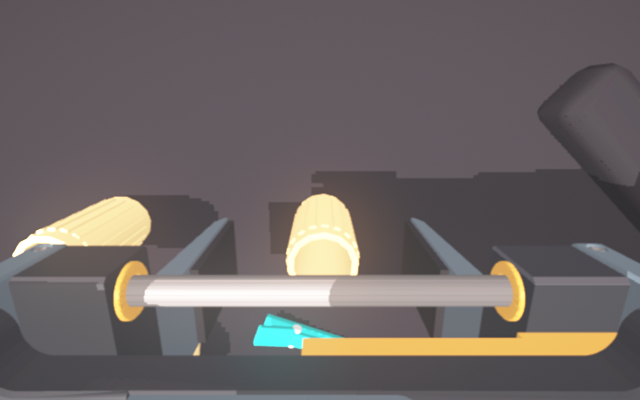

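The wrist view shows the narrow roller standing centred between the open fingers, rim at about (323,250). I'll close.

Emit:
{"method": "servo_tool", "body": {"commands": [[[0,0,0,1,0.5,0,91],[0,0,0,0,0,0,25],[0,0,0,0,0,0,25],[0,0,0,0,0,0,25],[0,0,0,0,0,0,25],[0,0,0,0,0,0,25],[0,0,0,0,0,0,25],[0,0,0,0,0,-5,25],[0,0,0,0,0,-20,25],[0,0,0,0,0,-30,25]]]}}

```text
t: 3.75
position: [620.7, -309.8, 87.7]
orientation: [-3.14, 0.0, 0.007]
ft_force: [0.4, -0.1, -0.3]
opening: 0.328
gripper_force: 30.0
```

Emit:
{"method": "servo_tool", "body": {"commands": [[[0,0,0,0,0,-30,25],[0,0,0,0,-25,-30,25],[0,0,0,-6,-42,0,25],[0,0,0,-6,-42,0,25],[0,0,0,-6,-42,0,25],[0,0,0,-6,-42,0,25],[0,0,0,-6,-42,0,25],[0,0,0,-6,-42,0,25],[0,0,0,-6,-42,0,25],[0,0,0,-6,-42,0,25]]]}}

```text
t: 4.75
position: [573.6, 52.2, 149.4]
orientation: [3.142, -0.001, 0.001]
ft_force: [1.1, 0.8, -0.3]
opening: 0.33
gripper_force: 30.0
```

Emit:
{"method": "servo_tool", "body": {"commands": [[[0,0,0,-6,-40,0,25],[0,0,0,-6,-40,0,25],[0,0,0,-6,-35,0,25],[0,0,0,-5,-20,0,25],[0,0,0,0,0,0,25],[0,0,0,0,0,10,25],[0,0,0,0,0,10,25],[0,0,0,0,0,0,25],[0,0,0,0,0,0,25],[0,0,0,0,0,0,25]]]}}

```text
t: 5.75
position: [551.4, 184.9, 129.0]
orientation: [3.142, -0.002, 0.0]
ft_force: [0.4, -0.0, 0.1]
opening: 0.333
gripper_force: 30.0
```

Emit:
{"method": "servo_tool", "body": {"commands": [[[0,0,0,0,-1,20,25],[0,0,0,0,0,20,25],[0,0,0,0,0,10,25],[0,0,0,0,0,6,25],[0,0,0,0,0,6,25],[0,0,0,0,0,6,25],[0,0,0,0,0,6,25],[0,0,0,0,0,6,25],[0,0,0,0,0,0,25],[0,0,0,0,0,0,25]]]}}

```text
t: 6.75
position: [555.3, 186.9, 55.5]
orientation: [-3.14, -0.0, -0.018]
ft_force: [-3.2, -5.4, 28.4]
opening: 0.337
gripper_force: 30.0
```

```bash
python3 - <<'E'
from cell import *
import cv2
s=get_state();print(s['position'],s['orientation'],s['ft_force'])
a=grab_frame('scene')[120:270,330:520];b=grab_frame('wrist')
a=cv2.resize(a,(507,400),interpolation=cv2.INTER_CUBIC);b=cv2.resize(b[130:400,130:510],(563,400))[:,130:423]
cv2.imwrite('pics/p2.png',cv2.hconcat([a,b]))
E
```

```text
[555.2853457  186.89358061  55.52015376] [-3.13966818e+00 -1.29913658e-04 -1.80379298e-02] [-3.19041566 -5.38199904 28.40881317]
```

View pics/p2.png

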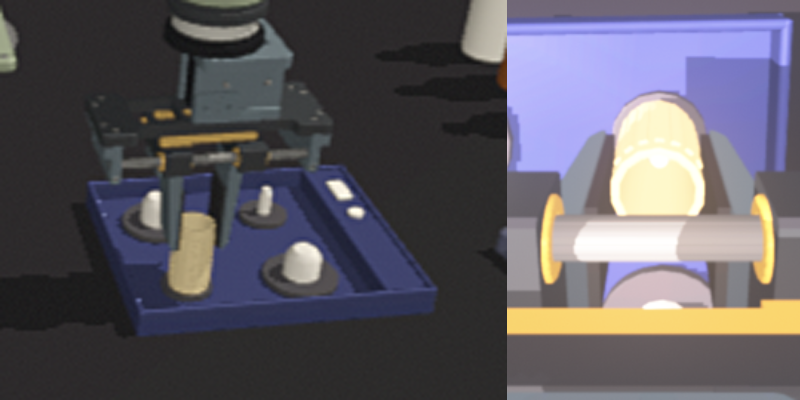

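The left view shows the roller between the fingers with its lower end apparently on the thin-post pad. I'll check the silhouette numerically before releasing.

```bash
python3 - <<'E'
from h import *
from cell import *
k=get_calibration('scene');im=grab_frame('scene');m=mask_beige(im)
m[:, :330]=0;m[:190]=0;m[:,440:]=0
c=max(cv2.findContours(m,0,1)[0],key=cv2.contourArea);print(cv2.boundingRect(c))
for p in [(551.6,186.5),(555,187)]:
  for z in (11,21,36): print(p,z,np.round(bbox_m(cyl(k,*p,16,z,z+62)),1))
E
```

```text
(393, 200, 18, 31)
(551.6, 186.5) 11 [391.5 197.5 408.5 228.5]
(551.6, 186.5) 21 [391.9 193.7 409.  224.9]
(551.6, 186.5) 36 [392.4 187.8 409.7 219.3]
(555, 187) 11 [392.1 198.3 409.2 229.4]
(555, 187) 21 [392.5 194.4 409.7 225.8]
(555, 187) 36 [393.  188.6 410.4 220.2]
```

Its lower edge is at row about 230, so it is on the pad. It must have slipped down in the grip during the lift. Releasing.

Emit:
{"method": "servo_tool", "body": {"commands": [[[0,0,0,0,0,-5,25],[0,0,0,0,0,0,60],[0,0,0,0,0,0,60],[0,0,0,0,0,0,60],[0,0,0,0,0,0,60],[0,0,0,0,0,-15,60],[0,0,0,0,0,-25,60],[0,0,0,0,0,-30,60],[0,0,0,0,0,-30,60],[0,0,0,0,0,0,60]]]}}

```text
t: 7.9
position: [553.6, 187.4, 157.9]
orientation: [-3.139, 0.0, -0.013]
ft_force: [0.3, 0.7, 0.3]
opening: 0.657
gripper_force: 0.0
```

Emit:
{"method": "servo_tool", "body": {"commands": [[[0,0,0,7,41,0,91],[0,0,0,7,41,0,91],[0,0,0,7,41,0,91],[0,0,0,7,41,0,91],[0,0,0,7,41,0,91],[0,0,0,7,41,0,91],[0,0,0,7,41,0,91],[0,0,0,7,41,0,91],[0,0,0,7,41,0,91],[0,0,0,0,0,0,91]]]}}

```text
t: 8.9
position: [614.0, -187.3, 152.2]
orientation: [3.14, -0.008, -0.002]
ft_force: [-0.2, 0.6, 0.1]
opening: 0.999
gripper_force: 0.0
```

```bash
python3 - <<'E'
from h import *
from cell import *
im=grab_frame('top');cv2.imwrite('pics/top1.png',im);k=get_calibration('top')
u=proj(k,[[551.6,186.5,60]])[0]
print(fit(k,mask_beige(im),tuple(map(float,u)),16,11,73)); s=get_state();print(s['position'],s['orientation'])
E
```

```text
(array([551.63002324, 185.99229453]), 1.0819691820177266)
[ 613.50641728 -184.68004503  152.2067729 ] [-3.14109206  0.00607029  0.00321884]
```

First roller sits at (551.6, 186.0), right on its post. Next is the second narrow one.

Emit:
{"method": "servo_tool", "body": {"commands": [[[0,0,0,8,2.5,30,91],[0,0,0,0,0,40,91],[0,0,0,0,0,35,91],[0,0,0,0,0,15,91],[0,0,0,0,0,0,91],[0,0,0,0,0,0,91],[0,0,0,0,0,0,25],[0,0,0,0,0,0,25],[0,0,0,0,0,0,25],[0,0,0,0,0,0,25]]]}}

```text
t: 9.95
position: [622.2, -185.1, 34.7]
orientation: [3.141, -0.0, 0.002]
ft_force: [-0.6, -0.4, 0.3]
opening: 0.679
gripper_force: 0.0
```

Emit:
{"method": "servo_tool", "body": {"commands": [[[0,0,0,0,0,0,25],[0,0,0,0,0,0,25],[0,0,0,0,0,-5,25],[0,0,0,0,0,-10,25],[0,0,0,0,0,-15,25],[0,0,0,0,0,-20,25],[0,0,0,0,0,-25,25],[0,0,0,0,0,-25,25],[0,0,0,0,0,-20,25],[0,0,0,0,0,0,25]]]}}

```text
t: 10.95
position: [624.0, -185.6, 158.2]
orientation: [3.139, -0.0, 0.012]
ft_force: [-0.0, -0.2, 0.3]
opening: 0.336
gripper_force: 29.9
```

Emit:
{"method": "servo_tool", "body": {"commands": [[[0,0,0,-14,-39,0,25],[0,0,0,-14,-39,0,25],[0,0,0,-14,-39,0,25],[0,0,0,-14,-39,0,25],[0,0,0,-14,-39,0,25],[0,0,0,-14,-39,0,25],[0,0,0,-14,-39,0,25],[0,0,0,-14,-39,0,25],[0,0,0,-14,-39,0,25],[0,0,0,-14,-39,0,25]]]}}

```text
t: 11.95
position: [480.7, 206.3, 153.2]
orientation: [3.141, -0.0, -0.002]
ft_force: [0.1, 0.2, -1.0]
opening: 0.337
gripper_force: 29.9
```

Emit:
{"method": "servo_tool", "body": {"commands": [[[0,0,0,-14,-39,0,25],[0,0,0,-14,-35,0,25],[0,0,0,-4,-8,0,25],[0,0,0,0,0,0,25],[0,0,0,0,0,10,25],[0,0,0,0,0,10,25],[0,0,0,0,0,10,25],[0,0,0,0,0,0,25],[0,0,0,0,0,0,25],[0,0,0,0,0,0,25]]]}}

```text
t: 12.95
position: [450.4, 286.9, 124.1]
orientation: [-3.141, 0.001, -0.001]
ft_force: [-0.7, 1.2, 0.5]
opening: 0.337
gripper_force: 29.9
```

Emit:
{"method": "servo_tool", "body": {"commands": [[[0,0,0,0,1,20,25],[0,0,0,0,0,20,25],[0,0,0,0,0,10,25],[0,0,0,0,0,6,25],[0,0,0,0,0,6,25],[0,0,0,0,0,6,25],[0,0,0,0,0,6,25],[0,0,0,0,0,4,25],[0,0,0,0,0,0,25],[0,0,0,0,0,0,25]]]}}

```text
t: 13.95
position: [452.8, 286.7, 50.7]
orientation: [-3.139, -0.002, -0.011]
ft_force: [-2.3, -5.2, 26.0]
opening: 0.333
gripper_force: 30.0
```

```bash
python3 - <<'E'
from h import *
from cell import *
k=get_calibration('scene');im=grab_frame('scene');m=mask_beige(im)
cv2.imwrite('pics/p3.png',cv2.resize(im[120:270,330:520],(633,500),interpolation=cv2.INTER_CUBIC))
for c in cv2.findContours(m,0,1)[0]:
  b=cv2.boundingRect(c)
  if b[0]>360 and cv2.contourArea(c)>30: print(b)
for p in [(450.5,286)]:
  for z in (11,21,36): print(p,z,np.round(bbox_m(cyl(k,*p,16,z,z+62)),1))
E
```

```text
(467, 305, 67, 35)
(392, 198, 19, 32)
(422, 174, 18, 30)
(422, 147, 34, 6)
(461, 64, 36, 36)
(600, 59, 40, 152)
(517, 0, 123, 156)
(466, 0, 89, 116)
(450.5, 286) 11 [421.3 173.2 437.9 201.9]
(450.5, 286) 21 [421.7 169.6 438.5 198.4]
(450.5, 286) 36 [422.4 164.1 439.3 193.1]
```

View pics/p3.png

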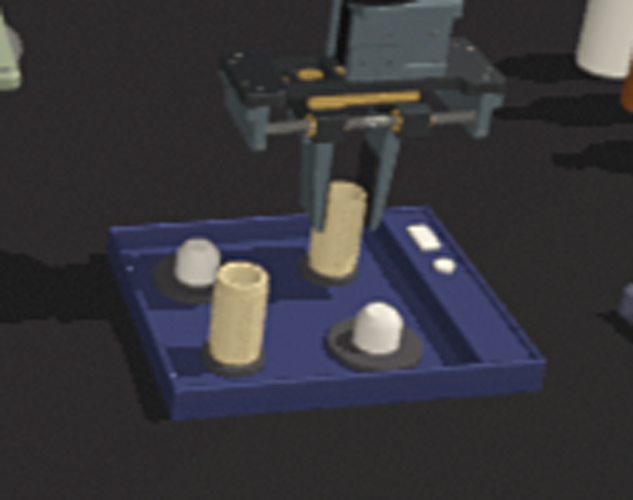

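Both narrow rollers stand on their pads: front-left at crop (240,315), and the gripped one at (337,232). Releasing the second and going to the first wide one.

Emit:
{"method": "servo_tool", "body": {"commands": [[[0,0,0,0,0,-4,25],[0,0,0,0,0,0,60],[0,0,0,0,0,0,60],[0,0,0,0,0,0,60],[0,0,0,0,0,0,60],[0,0,0,0,0,-15,60],[0,0,0,0,0,-25,60],[0,0,0,0,0,-30,60],[0,0,0,0,0,-30,60],[0,0,0,0,0,0,60]]]}}

```text
t: 15.0
position: [452.4, 287.5, 153.6]
orientation: [-3.137, 0.0, -0.011]
ft_force: [-0.4, 0.1, 0.6]
opening: 0.656
gripper_force: 0.0
```

Emit:
{"method": "servo_tool", "body": {"commands": [[[0,0,0,9,40,0,91],[0,0,0,9,40,0,91],[0,0,0,9,40,0,91],[0,0,0,9,40,0,91],[0,0,0,9,40,0,91],[0,0,0,9,40,0,91],[0,0,0,9,40,0,91],[0,0,0,9,40,0,91],[0,0,0,9,40,0,91],[0,0,0,0,0,0,91]]]}}

```text
t: 16.0
position: [531.5, -78.0, 148.6]
orientation: [3.14, -0.008, -0.001]
ft_force: [-0.5, -0.4, 0.8]
opening: 0.997
gripper_force: 0.0
```

```bash
python3 - <<'E'
from h import *
from cell import *
im=grab_frame('top');k=get_calibration('top');b=mask_beige(im)
for p,r,z0 in [((551.6,186),16,11),((450.5,286),16,11),((433,-79),26,0)]:
    print(fit(k,b,tuple(map(float,proj(k,[[*p,40]])[0])),r,z0,z0+62))
s=get_state();print(s['position'],s['orientation'])
E
```

```text
(array([551.53702615, 185.79995796]), 1.0941596969654215)
(array([449.21471434, 285.890284  ]), 1.1030987172626756)
(array([455.98091845, -34.38591128]), 0.22918495006639372)
[530.66187624 -75.77290054 148.55210986] [-3.14128072  0.00636513  0.00328509]
```

Emit:
{"method": "servo_tool", "body": {"commands": [[[0,0,0,5,5,30,91],[0,0,0,0,0,40,91],[0,0,0,0,0,30,91],[0,0,0,0,0,16,91],[0,0,0,0,0,0,91],[0,0,0,0,0,0,45],[0,0,0,0,0,0,45],[0,0,0,0,0,0,45],[0,0,0,0,0,0,45],[0,0,0,0,0,0,45]]]}}

```text
t: 17.05
position: [536.3, -79.0, 34.6]
orientation: [3.141, -0.0, 0.002]
ft_force: [-0.0, -0.1, 0.8]
opening: 0.596
gripper_force: 0.1
```

Emit:
{"method": "servo_tool", "body": {"commands": [[[0,0,0,0,0,0,45],[0,0,0,0,0,0,45],[0,0,0,0,0,-5,45],[0,0,0,0,0,-10,45],[0,0,0,0,0,-15,45],[0,0,0,0,0,-20,45],[0,0,0,0,0,-25,45],[0,0,0,0,0,-25,45],[0,0,0,0,0,-20,45],[0,0,0,0,0,0,45]]]}}

```text
t: 18.05
position: [538.0, -79.3, 157.3]
orientation: [3.14, -0.0, 0.011]
ft_force: [1.1, -0.2, -0.9]
opening: 0.568
gripper_force: 30.0
```

Emit:
{"method": "servo_tool", "body": {"commands": [[[0,0,0,1.5,-38,0,45],[0,0,0,1.5,-38,0,45],[0,0,0,1.5,-38,0,45],[0,0,0,1.5,-38,0,45],[0,0,0,1.5,-38,0,45],[0,0,0,1.5,-38,0,45],[0,0,0,1.5,-38,0,45],[0,0,0,1.5,-38,0,45],[0,0,0,1.5,-38,0,45],[0,0,0,1,-24,0,45]]]}}

```text
t: 19.05
position: [549.8, 289.4, 152.5]
orientation: [3.141, 0.002, -0.003]
ft_force: [0.3, -0.7, 0.2]
opening: 0.567
gripper_force: 30.0
```

Emit:
{"method": "servo_tool", "body": {"commands": [[[0,0,0,0,0,0,45],[0,0,0,0,0,10,45],[0,0,0,0,0,10,45],[0,0,0,0,0,10,45],[0,0,0,0,0,0,45],[0,0,0,0,0,0,45],[0,0,0,0,0,0,45],[0,0,0,0,0,0,45],[0,0,0,0,0,0,45],[0,0,0,0,0,0,45]]]}}

```text
t: 20.05
position: [550.6, 287.1, 124.2]
orientation: [-3.141, 0.0, -0.001]
ft_force: [0.2, 0.7, -0.3]
opening: 0.569
gripper_force: 30.0
```

Aligned. Lowering about 76 mm.

Emit:
{"method": "servo_tool", "body": {"commands": [[[0,0,0,0,0,20,45],[0,0,0,0,0,20,45],[0,0,0,0,0,10,45],[0,0,0,0,0,6,45],[0,0,0,0,0,6,45],[0,0,0,0,0,6,45],[0,0,0,0,0,5,45],[0,0,0,0,0,3,45],[0,0,0,0,0,0,45],[0,0,0,0,0,0,45]]]}}

```text
t: 21.05
position: [550.7, 287.1, 48.1]
orientation: [-3.142, 0.0, -0.001]
ft_force: [-0.2, 0.1, -0.4]
opening: 0.565
gripper_force: 30.0
```

```bash
python3 - <<'E'
from h import *
from cell import *
k=get_calibration('scene');im=grab_frame('scene');m=mask_beige(im)
for c in cv2.findContours(m,0,1)[0]:
  b=cv2.boundingRect(c)
  if 360<b[0]<480 and 160<b[1]<260 and cv2.contourArea(c)>30: print(b)
for z in (11,21,36): print(z,np.round(bbox_m(cyl(k,550.3,286.7,26,z,z+62)),1))
E
```

```text
(392, 199, 18, 31)
(431, 192, 29, 36)
(422, 182, 8, 20)
(431, 169, 37, 7)
11 [429.8 192.2 457.4 227.9]
21 [430.4 188.4 458.2 224.2]
36 [431.2 182.6 459.2 218.7]
```

Emit:
{"method": "servo_tool", "body": {"commands": [[[0,0,0,0,0,3,45],[0,0,0,0,0,0,45],[0,0,0,0,0,0,75],[0,0,0,0,0,0,75],[0,0,0,0,0,0,75],[0,0,0,0,0,0,75],[0,0,0,0,0,-15,75],[0,0,0,0,0,-25,75],[0,0,0,0,0,-30,75],[0,0,0,0,0,-35,75]]]}}

```text
t: 22.1
position: [549.8, 286.7, 150.0]
orientation: [3.14, -0.0, -0.004]
ft_force: [1.1, 0.1, -0.1]
opening: 0.82
gripper_force: 0.0
```

Emit:
{"method": "servo_tool", "body": {"commands": [[[0,0,0,-12,40,0,91],[0,0,0,-12,40,0,91],[0,0,0,-12,40,0,91],[0,0,0,-12,40,0,91],[0,0,0,-12,40,0,91],[0,0,0,-12,40,0,91],[0,0,0,-12,40,0,91],[0,0,0,-12,40,0,91],[0,0,0,-12,40,0,91],[0,0,0,0,0,0,91]]]}}

```text
t: 23.1
position: [440.9, -76.4, 150.0]
orientation: [3.14, -0.009, -0.001]
ft_force: [0.3, 0.3, 0.7]
opening: 0.997
gripper_force: 0.0
```

```bash
python3 - <<'E'
from h import *
from cell import *
im=grab_frame('top');k=get_calibration('top');b=mask_beige(im)
for p,r,z0 in [((551.6,186),16,11),((449.5,286),16,11),((550,287),26,11)]:
    print(fit(k,b,tuple(map(float,proj(k,[[*p,40]])[0])),r,z0,z0+62))
s=get_state();print(s['position'],s['orientation'])
E
```

```text
(array([551.19177694, 186.05707937]), 1.1245445299939014)
(array([449.33938782, 285.72215665]), 1.1138186563044172)
(array([549.76670628, 287.14882534]), 1.0877416273624974)
[441.79688968 -74.59821591 150.0314591 ] [ 3.14153827e+00 -7.30757719e-03  1.66644150e-04]
```

Emit:
{"method": "servo_tool", "body": {"commands": [[[0,0,0,-9,5,30,91],[0,0,0,0,0,40,91],[0,0,0,0,0,30,91],[0,0,0,0,0,16,91],[0,0,0,0,0,0,91],[0,0,0,0,0,0,45],[0,0,0,0,0,0,45],[0,0,0,0,0,0,45],[0,0,0,0,0,0,45],[0,0,0,0,0,0,45]]]}}

```text
t: 24.15
position: [433.8, -78.0, 34.5]
orientation: [3.141, -0.0, 0.002]
ft_force: [-0.3, -0.6, -0.1]
opening: 0.588
gripper_force: 0.2
```

Emit:
{"method": "servo_tool", "body": {"commands": [[[0,0,0,0,0,0,45],[0,0,0,0,0,0,45],[0,0,0,0,0,-5,45],[0,0,0,0,0,-10,45],[0,0,0,0,0,-15,45],[0,0,0,0,0,-20,45],[0,0,0,0,0,-25,45],[0,0,0,0,0,-25,45],[0,0,0,0,0,-20,45],[0,0,0,0,0,0,45]]]}}

```text
t: 25.15
position: [435.4, -78.3, 156.9]
orientation: [3.14, -0.0, 0.01]
ft_force: [0.4, -0.5, 0.5]
opening: 0.565
gripper_force: 30.0
```

To thick post B (452.2, 185.2): dx +19, dy −263.5.

Emit:
{"method": "servo_tool", "body": {"commands": [[[0,0,0,2.5,-35,0,45],[0,0,0,2.5,-35,0,45],[0,0,0,2.5,-35,0,45],[0,0,0,2.5,-35,0,45],[0,0,0,2.5,-35,0,45],[0,0,0,2.5,-35,0,45],[0,0,0,2,-30,0,45],[0,0,0,1.5,-23,0,45],[0,0,0,0,0,10,45],[0,0,0,0,0,10,45]]]}}

```text
t: 26.15
position: [451.2, 184.8, 132.5]
orientation: [3.14, 0.002, -0.002]
ft_force: [0.2, -0.8, -0.3]
opening: 0.569
gripper_force: 30.0
```

Emit:
{"method": "servo_tool", "body": {"commands": [[[0,0,0,0,0,10,45],[0,0,0,0,0,0,45],[0,0,0,0,0,0,45],[0,0,0,0,0,0,45],[0,0,0,0,0,0,45],[0,0,0,0,0,0,45],[0,0,0,0,0,0,45],[0,0,0,0,0,0,45],[0,0,0,0,0,0,45],[0,0,0,0,0,0,45]]]}}

```text
t: 27.15
position: [452.0, 185.1, 123.9]
orientation: [3.142, -0.0, 0.0]
ft_force: [-0.1, -0.4, -0.4]
opening: 0.57
gripper_force: 30.0
```

Emit:
{"method": "servo_tool", "body": {"commands": [[[0,0,0,0,0,20,45],[0,0,0,0,0,20,45],[0,0,0,0,0,10,45],[0,0,0,0,0,6,45],[0,0,0,0,0,6,45],[0,0,0,0,0,6,45],[0,0,0,0,0,5,45],[0,0,0,0,0,5,45],[0,0,0,0,0,0,45],[0,0,0,0,0,0,45]]]}}

```text
t: 28.15
position: [452.0, 185.0, 45.9]
orientation: [3.141, -0.0, 0.0]
ft_force: [-0.1, -0.1, -0.3]
opening: 0.565
gripper_force: 30.0
```

Emit:
{"method": "servo_tool", "body": {"commands": [[[0,0,0,0,0,1,45],[0,0,0,0,0,0,45],[0,0,0,0,0,0,75],[0,0,0,0,0,0,75],[0,0,0,0,0,0,75],[0,0,0,0,0,0,75],[0,0,0,0,0,-15,75],[0,0,0,0,0,-25,75],[0,0,0,0,0,-30,75],[0,0,0,0,0,-35,75]]]}}

```text
t: 29.15
position: [451.3, 184.8, 150.2]
orientation: [3.141, -0.0, -0.003]
ft_force: [1.2, 0.7, -0.1]
opening: 0.823
gripper_force: 0.0
```

Emit:
{"method": "servo_tool", "body": {"commands": [[[0,0,0,0,30,-10,75],[0,0,0,0,40,-10,75],[0,0,0,0,40,-10,75],[0,0,0,0,40,0,75],[0,0,0,0,30,0,75],[0,0,0,0,0,0,75],[0,0,0,0,0,0,75],[0,0,0,0,0,0,75],[0,0,0,0,0,0,75],[0,0,0,0,0,0,75]]]}}

```text
t: 30.15
position: [452.0, 5.9, 179.8]
orientation: [-3.142, -0.002, 0.0]
ft_force: [0.3, -0.1, 0.8]
opening: 0.821
gripper_force: 0.0
```

```bash
python3 - <<'E'
from h import *
from cell import *
im=grab_frame('top');k=get_calibration('top');b=mask_beige(im)
for p,r,z0,h in [((551.6,186),16,11,62),((449.5,286),16,11,62),((550,287),26,11,62),((452,185),26,11,62),((530.9,-199),26,0,30),((433,-203),16,0,62)]:
    print(fit(k,b,tuple(map(float,proj(k,[[*p,40]])[0])),r,z0,z0+h))
k=get_calibration('scene');a=grab_frame('scene');m=mask_beige(a)
for c in cv2.findContours(m,0,1)[0]:
  q=cv2.boundingRect(c)
  if 360<q[0]<480 and 160<q[1]<260 and cv2.contourArea(c)>30: print(q)
for x,y,r in [(551.6,186.5,16),(450.5,286,16),(550.3,286.8,26),(452.2,185,26)]: print(np.round(bbox_m(cyl(k,x,y,r,11,73)),1))
f=lambda i:cv2.resize(i,(400,400),interpolation=cv2.INTER_CUBIC)
cv2.imwrite('pics/end.png',cv2.hconcat([f(a[120:270,340:490]),f(im[150:260,170:280])]))
E
```

```text
(array([440.27444299, 197.18592132]), 10.55121596313917)
(array([449.20135942, 285.85287941]), 1.1046392432199414)
(array([549.64274148, 287.1273151 ]), 1.0898710132266338)
(array([440.27477781, 196.73449869]), 4.723847564524726)
(array([ 530.88213071, -198.98310738]), 1.1716298716620717)
(array([ 433.00455406, -203.49401002]), 1.114551240879821)
(378, 174, 33, 56)
(422, 173, 38, 56)
[391.5 197.5 408.5 228.5]
[421.3 173.2 437.9 201.9]
[429.9 192.2 457.5 227.9]
[377.2 173.9 400.9 207.1]
```

View pics/end.png

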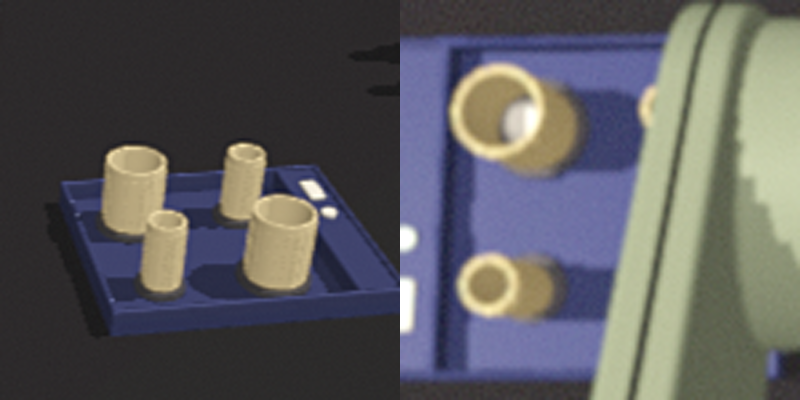

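All four rollers stand upright and down on their pads. The scene silhouettes match the fully seated prediction within about 2 px, and the squat roller and wax stick have not moved. Handing in.

```bash
python3 -c "
from cell import *
print(close_job())"
```

```text
the job is handed in; nothing more can be done
None
```

I handed the job in at about 30 s: both wide rollers are seated over the thick posts and both narrow ones over the thin posts, and the squat roller and wax stick have not moved, all checked in the camera images (the hand-in returned no verdict).

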